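# Set and lock the bench magnifier over a coach

## Robot

A 6-joint arm with a two-finger parallel gripper is mounted at the origin on a cart in front of the work surface, level with it; the furniture and walls round the work are solid. World frame = base frame: x ahead of the robot, y to its left, z up, the work surface at z = 0. Lengths are in mm, angles in rad, forces in N, time in s.
With the tool pointing down it reaches from about 275 to 825 mm from the base axis. Payload 4.9 kg.
Tool frame: the origin (TCP) lies between the finger pads, 19 mm behind the fingertips; this is the grasp point; z points along the fingers, y is the line along which they close (so a half turn about z gives the same grasp; the last joint's range is limited). The gripper opens to 85 mm and grips with 20 to 120 N. Pads are 22 mm wide; open, the fingers measure 114 mm over their backs; the gripper's body (76 mm by 85 mm) begins 54 mm behind the grasp point. The pads swing forward as they close: fully open they stand 13 mm farther back than shut.
Start: joints at [-1.271, 0.326, -0.193, 1.052, 0, 1.437], TCP at [231.191, -499.069, 249.981] pointing down, gripper open.
Joint ranges: [-2.65, 2.65], [-0.97, 1.79], [-1.3, 1.35], [-1.93, 2.1], [-1.47, 1.37], [-3.14, 3.14]. Speed limits (rad/s): [2.57, 2.57, 3.14, 3.14, 3.14, 3.14].

## Interface

Orientations are given as [roll, pitch, yaw] about the fixed x, y, z axes, in that order (R = Rz(yaw) Ry(pitch) Rx(roll)).
In Python, from bench import bot, solve_ik, imaging gives the robot as it stands. Calls block until the motion is done:
- bot.move_ptp(position, orientation): joint-space move of the TCP to a pose.
- bot.movel(position, rot=None, max_speed=150, threshold=None): straight line of the TCP; rot=None keeps the orientation; max_speed is the mean speed in mm/s. With threshold (N) it stops when the force on the tool has changed by that much, and returns True; else False.
- bot.move_j(angles): joint-space move.
- bot.grip(opening, effort=None): opening from 0.0 (shut) to 1.0 (fully open); effort is the grip in N (None keeps the last); returns when the fingers have stopped.
- bot.dwell(seconds).
- solve_ik(position, orientation): joint angles nearest the present ones, or None.
- bot.get_state(): the state.
- imaging.capture(name): name is "side" or "top" or "wrist"; returns the picture (480x640x3 uint8, blue, green, red); there is no depth.
- imaging.camera_model(name): a dict with "K" (3x3 intrinsics, pixels), "position" and "rotation" of the camera in the world. Camera axes: x right, y up, looking along -z (the intrinsics and any distortion apply to the point x, -y, -z); pixel columns grow to the right and rows downward; lengths in mm; the calibration is good to about 2 mm. A picture is of the moment at which its call begins: read the wrist's pose just before it. camera_model takes no time and is no camera call; for the wrist camera it gives the pose at the moment of the call.
A pose or a line that the arm cannot do raises bot.IKError and nothing moves.
- bot.sign_off(): hands the job in; it is judged then, once.
The state is a dict: "t": time; "qpos": joint angles; "joint_velocities": joint speeds; "effort": joint torques, N m; "tcp_pos": TCP position; "orientation": TCP orientation; "contact_force": force on the tool from outside, world axes, zero at the start; "wrist_torque": the same for the moment, N m; "opening": opening from 0.0 (shut) to 1.0 (fully open); "gripper_force": force on a finger pad.
Only numpy, scipy, OpenCV 4.12 (cv2) and the standard library are available. Lean on these libraries where they do the work, as an engineer would, in place of code of your own. Each camera call takes 0.05 s, during which the arm holds its last target. There are 200 camera calls.

## Task

Set the bench magnifier for looking at the coach in the cradle: take its clamp by the two finger pads with a light grip that leaves the cam lever open, lift it up the post until the top edge of the collar just meets the rubber ring, and bring the lens over the middle of the coach. Holding it there, squeeze the cam lever fully shut against the fixed tongue. Finish still holding the clamp squeezed between the fingers, without letting go, and leave the coach and the loose things on the bench as they are.

Things in the scene. Friction and masses are not known exactly. Their poses are not given: they have to be found in the camera images.
- stand: the magnifier's stand, fixed: black round foot 112 mm across, black sleeve 27 mm thick up to 78 mm, then a bright round post 14 mm thick up to a black cap, 256 mm above the bench. Origin: on the post's axis at the bench top, z up
- marker_ring: thin black rubber ring, 20 mm across and 4 mm high, round the bright post: the height mark, at a different height each time, 165 to 195 mm above the bench; it stays where it is. Origin: on the post's axis at the ring's underside, where the collar's top edge must come
- magnifier: brass bush inside the collar (its edge shows 2 mm below it) that slides on the post with the whole clamp and lens on it, about 0.28 kg in all; at the start it rests on the sleeve. While the cam lever is open, it slides and turns freely on the post and drops to the sleeve if it is let go. Origin: on the post's axis, at mid-height of collar, pads and lens
- collar_top (a point): point on the post's axis at the height of the top edge of the black collar (33 mm across, 28 mm high), 14 mm above the mid-height of pads and lens
- tongue_pad (a point): centre of the upright round finger pad (13 mm thick, 22 mm high) at the end of the clamp's fixed black tongue, 72 mm from the post's axis. As the clamp turns freely, pads squeezed by a parallel gripper close about the middle of its fingers: the middle between the shut pads ends where the gripper is
- lever_pad (a point): centre of the like pad at the end of the bright cam lever, beside the tongue. Lever open: 47 to 55 mm over both pads. Shut: 24 mm over both, and the middle between the pads is 72 mm from the post's axis, in the direction of the lens turned 90 degrees counterclockwise (from above) about the post
- lens_center (a point): centre of the round lens (90 mm over its black rim), 140 mm from the post's axis, at the height of the pads
- lens_swing (a joint): turn of the clamp and lens about the post relative to the stand, rad, counterclockwise from above; free while the lever is open, 1.2 either way
- cam_lever (a joint): cam lever about its upright pin on the collar, 21 mm from the post's axis: 0 fully shut against the tongue, 0.5 to 0.6 rad open at the start. Stiff: up to about 10 N of squeeze on the pads leaves it still, it moves from about 15 N, and 20 to 25 N shuts it. Below about 0.4 rad its eccentric bites on the post and locks height and turn; it then stays where it is
- coach: dark maroon model coach with a pale roof, 131 mm long, 19 mm wide and 29 mm high, standing in a cradle (grey base 62 x 150 mm, black sides 26 mm high) with its length pointing roughly at the post, its middle 136 to 147 mm from the post's axis. Origin: middle of the coach, at its underside, 10 mm above the bench. Loose
- paint_jar: grey paint jar with white cap, 30 mm across, 34 mm high, a loose bystander; origin under its centre
- tweezers: steel tweezers, 12 x 123 x 8 mm, lying, a loose bystander; origin under the centre
- dust_brush: wooden dusting brush, 26 x 150 x 14 mm, lying, a loose bystander; origin under the centre
There are look-alikes about, which are no part of the job. What is shaped like the coach but green is not meant.

How it is judged:
By the outcome, as a careful person would: the job done as asked, in the order asked, and still so for the second after the job is handed in, while the arm keeps its last pose, push and grip.
It also fails if it takes over 40 s, if anything falls off the work surface, if the arm or the gripper's body presses on something with over 40 N, if the wrist force passes 120 N, or if a joint passes its speed limit or range.

## Working session

There is one attempt and no reset: what is moved stays moved. The work goes in short steps, each a Python script; the robot and the scene stay as the last script left them, time stands still between calls to the robot, and variables do not carry over. Pictures are saved under pics/ and viewed, at most 10 in all, crops included, and the job is handed in when it is done.

```bash
mkdir -p pics; ls
python3 - <<'E'
from bench import bot, solve_ik, imaging
import cv2
for n in("side","top"):
    cv2.imwrite(f"pics/{n}0.png",imaging.capture(n)); print(n,imaging.camera_model(n))
s=bot.get_state();print(s["t"],s["orientation"],s["opening"],s["contact_force"])
E
```

```text
pics
side {'K': array([[587.15079704,   0.        , 321.43030924],
       [  0.        , 587.15079704, 241.01997983],
       [  0.        ,   0.        ,   1.        ]]), 'position': array([ 573.42931334, 1293.25607119,  759.65235198]), 'rotation': array([ 1.11811068, -0.01475183,  3.1390727 ])}
top {'K': array([[617.49592884,   0.        , 316.29068988],
       [  0.        , 617.49592884, 238.09433967],
       [  0.        ,   0.        ,   1.        ]]), 'position': array([ 297.73623359,   23.17985154, 1628.9583676 ]), 'rotation': array([ 0.18732685,  0.00677761, -1.55544312])}
0.1 [-3.14002860e+00 -1.89797229e-04  4.33814009e-01] 1.0003854147311335 [0.45059326 0.33851407 0.43073598]
```

View pics/side0.png

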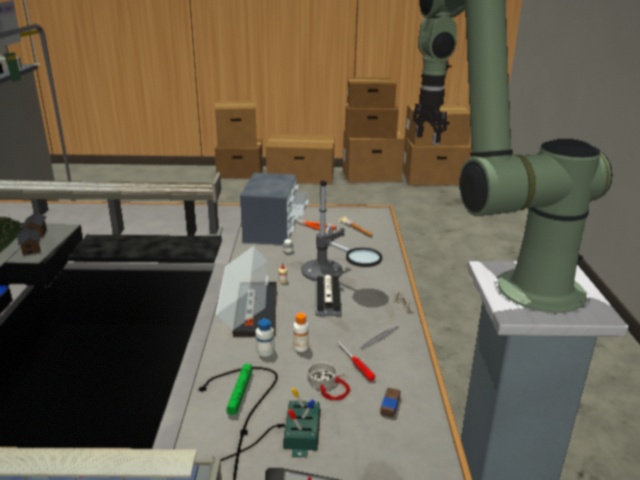

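View pics/top0.png

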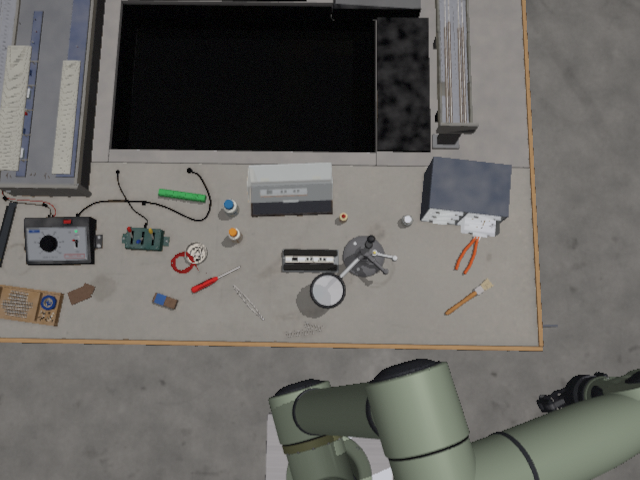

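The side view shows the post at (322,210), the lens at (364,257) and the cradle with the coach at (328,290). In the top view the foot is at (363,257), the lens at (327,290) and the cradle with the pale-roofed coach at (310,260).

Candidates for the coach (top view):
- (310,260): in the cradle beside the post.
- (181,196): green, so not meant.
- (285,192): a piece in the display case.

I choose (310,260) and will check it in a close crop.

```bash
cat > h.py <<'E'
import numpy as np, cv2
from scipy.spatial.transform import Rotation as R
from bench import bot, solve_ik, imaging
def proj(n,P):
    m=imaging.camera_model(n); K=m["K"]
    p=(np.atleast_2d(P)-m["position"])@R.from_euler("xyz",m["rotation"]).as_matrix()
    return np.c_[K[0,2]+K[0,0]*p[:,0]/-p[:,2], K[1,2]+K[1,1]*-p[:,1]/-p[:,2]]
def ray(n,px):
    m=imaging.camera_model(n); K=m["K"]
    d=np.array([(px[0]-K[0,2])/K[0,0],-(px[1]-K[1,2])/K[1,1],-1])
    return np.array(m["position"]),R.from_euler("xyz",m["rotation"]).as_matrix()@d
def onz(n,px,z):
    o,d=ray(n,px); return o+d*(z-o[2])/d[2]
E
python3 - <<'E'
from h import *
a=cv2.imread("pics/top0.png")[220:320,270:410]; b=cv2.imread("pics/side0.png")[170:320,290:400]
a=cv2.resize(a,None,fx=5.7,fy=5.7,interpolation=cv2.INTER_CUBIC); cv2.imwrite("pics/topc.png",a)
b=cv2.resize(b,None,fx=4,fy=4,interpolation=cv2.INTER_CUBIC); cv2.imwrite("pics/sidec.png",b)
print(onz("top",(363,257),0),onz("top",(310,260),39),onz("top",(327,290),94),onz("side",(322,270),0))
E
```

```text
[556.72301573 -86.44729157   0.        ] [540.64862837  54.06687598  39.        ] [457.33672478   9.36387911  94.        ] [557.20404738 -90.83882      0.        ]
```

View pics/topc.png

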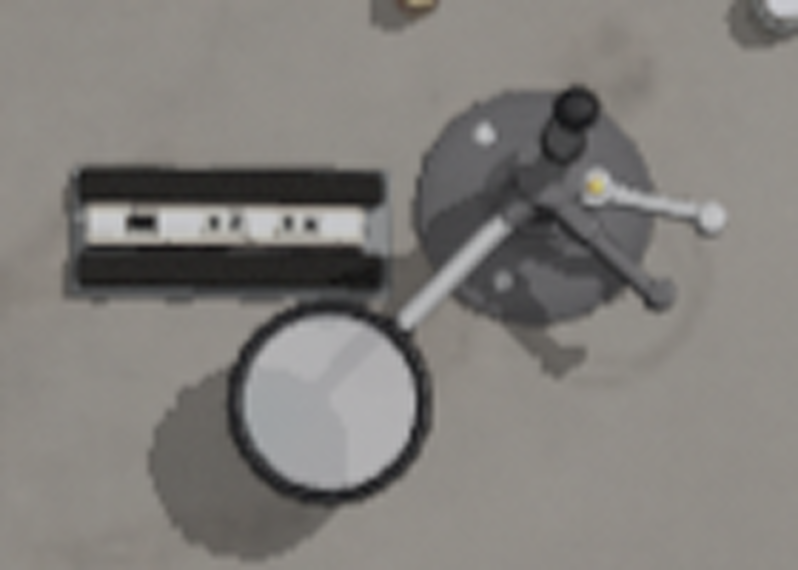

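View pics/sidec.png

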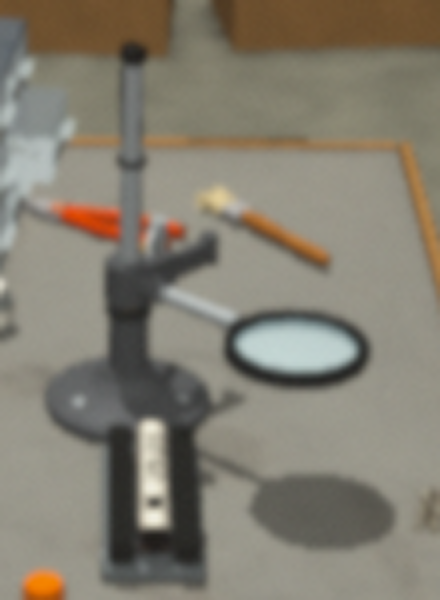

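The crops confirm the choice. The coach's pale roof is centred at (224,225) in the top crop, between the black cradle sides. The lens is at (329,402), the tongue pad at (656,293), the bright lever pad at (712,217) and the cap at (577,105). In the side crop the ring is at (131,160) on the post.

Run:
```python
from h import *
T=lambda x,y:((x+.5)/5.7-.5+270,(y+.5)/5.7-.5+220); S=lambda x,y:((x+.5)/4-.5+290,(y+.5)/4-.5+170)
for n,p,z in[("foot",(535.5,208),5),("cap",(577,105),256),("coach",(224,225),39),("cE",(364,226),39),("cW",(84,224),39),("lens",(329,402),94),("tong",(656,293),105),("lev",(712,217),105)]:
    print(n,onz("top",T(*p),z).round(1))
from scipy.optimize import least_squares
print(onz("side",S(132,50),256), onz("side",S(300,347),94))
po=np.array([558,-90])
for y in (155,160,165,170,280,258,48,58):
    o,d=ray("side",S(131,y)); t=((po-o[:2])@d[:2])/(d[:2]@d[:2]); print(y,(o+t*d).round(1))
m=imaging.camera_model("wrist"); s=bot.get_state()
Rt=R.from_euler("xyz",s["orientation"]).as_matrix(); 
print(Rt.T@(m["position"]-s["tcp_pos"]), (R.from_matrix(Rt).inv()*R.from_euler("xyz",m["rotation"])).as_matrix().round(3), m["K"])
```

```text
foot [558.4 -87.5   5. ]
cap [559.7 -86.8 256. ]
coach [543.1  57.   39. ]
cE [543.5  -6.9  39. ]
cW [542.6 121.   39. ]
lens [457.1   8.6  94. ]
tong [ 505.6 -133.3  105. ]
lev [ 539.5 -157.9  105. ]
[559.59781563 -75.20414733 256.        ] [453.84802106   8.13219977  94.        ]
155 [559.  -90.  179.6]
160 [558.9 -90.  176.1]
165 [558.9 -90.  172.6]
170 [558.8 -90.  169.2]
280 [557.6 -90.   91. ]
258 [557.9 -90.  106.9]
48 [560.1 -90.  251.9]
58 [560.  -90.  245.2]
[  65.11534008   -0.30696794 -123.77306802] [[ 0.001  0.965  0.261]
 [ 1.    -0.001  0.   ]
 [ 0.     0.261 -0.965]] [[399.85729951   0.         312.00339382]
 [  0.         399.85729951 241.53132811]
 [  0.           0.           1.        ]]
```

```bash
cat >> h.py <<'E'
def look(target,az,dep,dist):
    "tool pose with the wrist camera (under the tool) looking at target; az: from target to camera"
    h=np.array([np.cos(az),np.sin(az),0]); u=np.array([0,0,1.])
    f=-h*np.cos(dep)+u*np.sin(-dep)               # view direction
    up=np.array(u-f*(u@f)); up/=np.linalg.norm(up)
    cz=-f; cy=-up; cx=np.cross(cy,cz)             # image upside down
    Rc=np.c_[cx,cy,cz]; m=np.array([[0,.965,.261],[1,0,0],[0,.261,-.965]])
    Rt=Rc@np.linalg.inv(m); Rt=R.from_matrix(Rt).as_matrix()
    cam=np.array(target)-f*dist
    return cam-Rt@np.array([65.1,-.3,-123.8]), R.from_matrix(Rt).as_euler("xyz")
E
python3 - <<'E'
from h import *
for az in (180,195,210,225):
  for dep in (30,38,45):
    for dist in (280,):
      p,o=look([559,-87,150],np.radians(az),np.radians(dep),dist); q=solve_ik(p,o)
      print(az,dep,p.round(),o.round(2),None if q is None else np.round(q,2))
# also grasp poses
for a,z in((237.7,94),(186.3,160)):
    a=np.radians(a); p=np.array([559,-87,z])+70*np.array([np.cos(a),np.sin(a),0]); q=solve_ik(p,[np.pi,0,a]); print(p,None if q is None else np.round(q,2))
E
```

```text
180 30 [450. -87. 248.] [3.14 0.78 3.14] [-0.62 -0.26 -1.13  0.02  0.42 -0.47]
180 38 [465. -87. 262.] [3.14 0.64 3.14] [-0.53 -0.21 -0.95  0.26  0.31 -0.44]
180 45 [479. -87. 273.] [3.14 0.52 3.14] [-0.46 -0.14 -0.79  0.44  0.23 -0.41]
195 30 [ 454. -115.  248.] [-3.14  0.78 -2.88] [-0.81 -0.12 -0.98  0.27  0.67 -0.92]
195 38 [ 468. -111.  262.] [-3.14  0.64 -2.88] [-0.69 -0.11 -0.85  0.43  0.51 -0.85]
195 45 [ 482. -107.  273.] [-3.14  0.52 -2.88] [-0.59 -0.07 -0.72  0.56  0.39 -0.79]
210 30 [ 464. -141.  248.] [ 3.14  0.78 -2.62] [-0.89  0.07 -0.77  0.58  0.77 -1.35]
210 38 [ 477. -134.  262.] [-3.14  0.64 -2.62] [-0.77  0.04 -0.68  0.65  0.62 -1.24]
210 45 [ 490. -127.  273.] [ 3.14  0.52 -2.62] [-0.67  0.05 -0.59  0.73  0.48 -1.14]
225 30 [ 482. -164.  248.] [-3.14  0.78 -2.36] [-0.9   0.26 -0.52  0.89  0.78 -1.72]
225 38 [ 492. -153.  262.] [-3.14  0.64 -2.36] [-0.8   0.2  -0.48  0.89  0.64 -1.58]
225 45 [ 502. -143.  273.] [-3.14  0.52 -2.36] [-0.7   0.18 -0.43  0.91  0.52 -1.47]
[ 521.59533554 -146.16832833   94.        ] [-0.41  0.47 -0.42  0.68  0.   -1.42]
[489.42273312 -94.68140178 160.        ] [-0.34  0.32 -0.46  0.8   0.   -0.45]
```

Run:
```python
from h import *
p,o=look([559,-87,145],np.radians(228),np.radians(38),270)
bot.move_ptp(p,o)
s=bot.get_state(); m=imaging.camera_model("wrist"); im=imaging.capture("wrist")
np.save("wm.npy",[m["position"],m["rotation"]]); print(s["t"],s["contact_force"],m)
cv2.imwrite("pics/w1.png",im); cv2.imwrite("pics/w1r.png",cv2.rotate(im,cv2.ROTATE_180))
```

```text
2.6917 [ 0.57866723  0.86596519 -0.09530032] {'K': array([[399.85729951,   0.        , 312.00339382],
       [  0.        , 399.85729951, 241.53132811],
       [  0.        ,   0.        ,   1.        ]]), 'position': array([ 414.90977047, -245.78588078,  310.67246556]), 'rotation': array([-9.07974201e-01, -8.41578772e-05,  2.40865076e+00])}
```

View pics/w1r.png

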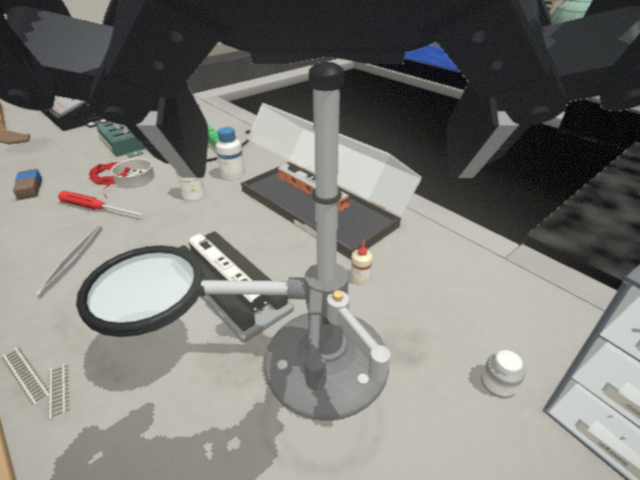

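The rotated wrist picture shows the ring at (327,197), the collar at (327,285), the lens at (140,288), the lever pad at (380,354) and the tongue pad at (315,370), hidden under the clamp. A red coach in the open case at (312,185) is a look-alike. The wanted coach stands in the cradle at (230,265).

Run:
```python
from h import *
im=cv2.imread("pics/w1r.png"); g=cv2.cvtColor(im,cv2.COLOR_BGR2GRAY)
c=im[180:400,255:405]; cv2.imwrite("pics/w1c.png",cv2.resize(c,None,fx=2.7,fy=2.7,interpolation=cv2.INTER_CUBIC))
for y in range(184,212): print(y,g[y,312:344:1])
```

```text
184 [196 197 191 174 147 138 143 145 146 148 148 149 152 153 155 157 157 157
 158 159 156 156 156 153 157 174 192 206 209 212 213 216]
185 [192 197 191 171 147 141 139 145 146 145 146 150 152 155 154 157 159 159
 159 155 156 156 156 152 150 160 175 187 197 205 209 212]
186 [167 185 188 173 148 138 139 144 145 145 147 149 151 154 155 158 157 157
 158 155 156 156 155 150 147 138 140 160 180 188 197 203]
187 [134 149 162 156 139 135 143 144 146 147 148 149 150 153 156 157 156 159
 157 157 156 156 154 152 145 128 110 119 140 163 179 189]
188 [115 121 126 129 133 138 139 145 148 144 149 149 151 156 159 158 159 159
 157 158 155 157 154 151 145 128 103  90 100 120 140 164]
189 [108 100  98 113 129 138 142 143 145 148 147 151 152 153 156 155 158 157
 157 157 156 157 153 152 144 127 101  82  82  87  98 122]
190 [ 96  84  85 107 128 138 143 144 144 147 146 150 152 153 155 159 156 157
 158 158 155 156 156 152 146 123  98  84  85  86  83  88]
191 [ 85  77  83 107 132 138 141 146 148 145 148 149 149 154 156 156 158 157
 157 156 159 156 153 153 144 126  99  87 104 116 112  97]
192 [ 81  75  80 110
[... 1979 characters left out ...]
 119 121 118 114 123 131]
207 [ 95  96 100 120 133 136 139 142 144 145 145 148 143 145 145 144 142 142
 141 149 150 154 153 151 143 131 122 122 124 127 130 129]
208 [ 95  96 101 121 133 137 140 144 145 144 145 145 145 142 146 143 140 143
 151 155 154 153 153 150 147 136 123 121 126 130 128 125]
209 [ 96  96  99 118 133 137 140 142 145 145 147 145 146 145 147 143 144 150
 155 155 155 154 153 152 149 135 123 122 126 127 121 115]
210 [ 97  97 101 121 132 138 140 143 143 145 146 144 146 147 146 144 145 150
 155 156 157 155 153 151 147 132 115 117 120 119 113 104]
211 [ 95  98 103 119 132 138 139 142 147 147 145 146 146 142 145 148 152 155
 157 159 155 153 154 152 145 128 109 106 106 104  99  97]
```

View pics/w1c.png

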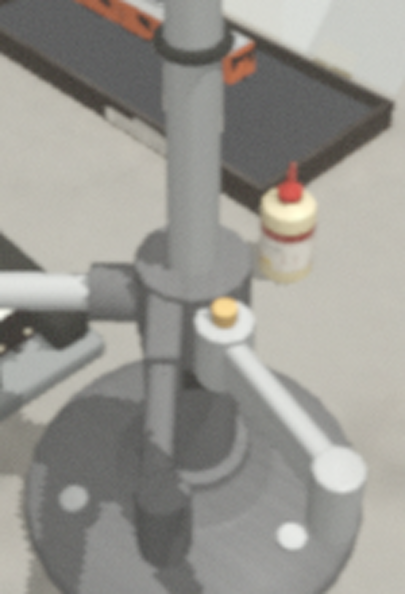

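The crop shows the ring's lower front edge at about picture row 204, the collar's top front rim at crop (194,299), the lever pad top at crop (340,468) and the tongue pad top at crop (163,497).

```bash
cat >> h.py <<'E'
def W(x,y): return (639-x,479-y)   # rotated wrist picture -> raw
E
python3 - <<'E'
from h import *
C=lambda x,y:W((x+.5)/2.7-.5+255,(y+.5)/2.7-.5+180)
print("lev",onz("wrist",C(340,468),105).round(1),"ton",onz("wrist",C(163,497),105).round(1))
v=np.array([415,-246.])
for post in((559,-87),(557,-87),(561,-87),(559,-90)):
    post=np.array(post,float); u=(v-post)/np.linalg.norm(v-post)
    def zfront(px,r):
        o,d=ray("wrist",px); c=post+u*r; t=((c-o[:2])@u)/(d[:2]@u); q=o+t*d; return q.round(1)
    print(post,"ringbot",zfront(W(327.5,203.9),10),"ringtop",zfront(W(327.5,198.2),10),"collar",zfront(C(194,299),16.5),"captop",onz("wrist",W(326,70),256).round(1))
print(onz("wrist",C(194,299),108), onz("wrist",W(326.5,357),5).round(1))
E
```

```text
lev [ 538.8 -157.   105. ] ton [ 504.2 -136.   105. ]
[559. -87.] ringbot [551.9 -94.1 177. ] ringtop [551.9 -94.1 181.1] collar [547.1 -98.5 109.1] captop [548.7 -96.5 256. ]
[557. -87.] ringbot [551.  -95.1 177.9] ringtop [551.  -95.1 181.9] collar [546.2 -99.5 110.5] captop [548.7 -96.5 256. ]
[561. -87.] ringbot [552.8 -93.1 176.1] ringtop [552.8 -93.1 180.2] collar [548.  -97.5 107.7] captop [548.7 -96.5 256. ]
[559. -90.] ringbot [550.4 -95.7 178.4] ringtop [550.4 -95.7 182.5] collar [ 545.6 -100.1  111.3] captop [548.7 -96.5 256. ]
[547.80814813 -97.65735602 108.        ] [559.8 -84.2   5. ]
```

Corrected against the collar height, which is known to be 108 mm, the ring's underside is at about 176.3 mm. The post is at about (560,-87) and the middle between the pads at about (521.7,-146). Next I approach and close to a light grip.

Run:
```python
from h import *
a=np.radians(237.2); o=[np.pi,0,a]; P=np.array([560,-87.,0]); h=np.array([np.cos(a),np.sin(a),0])
p=P+70.5*h
bot.move_ptp(p+[0,0,165],o); 
print(bot.movel(p+[0,0,91],max_speed=90,threshold=6), bot.get_state()["tcp_pos"])
f0=bot.get_state()["gripper_force"]
for op in np.arange(.74,.55,-.01):
    bot.grip(op,20 if op>.735 else None); s=bot.get_state()
    print(round(op,3),round(s["opening"],4),np.round(s["gripper_force"],2),np.round(s["contact_force"],1))
    if np.max(s["gripper_force"])-np.max(f0)>3: break
s=bot.get_state(); print(s["t"],s["tcp_pos"])
cv2.imwrite("pics/top1.png",imaging.capture("top"))
```

```text
False [ 522.19341809 -146.56040188   91.50514051]
0.74 0.7439 0.0 [ 0.3 -0.4  0.5]
0.73 0.7327 0.0 [ 0.3  0.1 -1. ]
0.72 0.7227 0.0 [-0.4 -0.2  0.5]
0.71 0.7089 0.0 [0.1 0.5 0.5]
0.7 0.7006 0.0 [-0.4 -1.   0. ]
0.69 0.6871 0.0 [ 1.3 -0.  -0.7]
0.68 0.6823 0.0 [-0.2 -0.7 -0.2]
0.67 0.669 0.0 [ 0.7 -0.3 -0.4]
0.66 0.66 0.0 [ 0.8 -0.4  0.4]
0.65 0.653 0.0 [-1.   0.4 -0.1]
0.64 0.6446 0.02 [-0.1  0.3 -0.3]
0.63 0.629 0.0 [-0.5  0.2 -0.2]
0.62 0.6201 4.35 [-1.5  0.2  0.6]
7.3333 [ 521.7496074  -146.23456978   91.00619727]
```

Run:
```python
from h import *
def show(k): s=bot.get_state(); print(k,round(s["t"],2),np.round(s["tcp_pos"],1),round(s["opening"],4),np.round(s["gripper_force"],2),np.round(s["contact_force"],1)); return s
bot.grip(.614); show("grip")
p=np.array(bot.get_state()["tcp_pos"])
bot.movel(p+[0,0,8],max_speed=25); show("l8")
bot.movel(p+[0,0,60],max_speed=60); show("l60"); cv2.imwrite("pics/top2.png",imaging.capture("top"))
P=np.array([560,-87.,0])
for d in (227,217,207,197):
    a=np.radians(d); h=np.array([np.cos(a),np.sin(a),0]); bot.movel(P+70.5*h+[0,0,p[2]+60],[np.pi,0,a],max_speed=50); show(d)
cv2.imwrite("pics/top3.png",imaging.capture("top")); cv2.imwrite("pics/side3.png",imaging.capture("side"))
im=imaging.capture("top")[200:320,250:410]; im2=imaging.capture("side")[170:320,280:400]
cv2.imwrite("pics/c3.png",np.hstack([cv2.resize(im,(480,360),interpolation=cv2.INTER_CUBIC),cv2.resize(im2,(288,360),interpolation=cv2.INTER_CUBIC)]))
```

```text
grip 7.6 [ 521.7 -146.2   91. ] 0.6162 12.79 [-0.6  0.3  0.2]
l8 8.07 [ 521.7 -146.2   99. ] 0.6156 12.88 [ 0.3  0.3 -2.9]
l60 9.08 [ 521.7 -146.2  150.8] 0.6131 12.93 [ 1.1  0.1 -3.1]
227 9.53 [ 511.7 -138.7  150.8] 0.6152 12.99 [-0.9 -0.1 -3.6]
217 9.93 [ 503.3 -129.6  150.8] 0.6214 13.05 [-2.6 -1.2 -3.2]
207 10.32 [ 496.5 -119.2  150.8] 0.618 13.07 [-4.6 -0.8 -3. ]
197 10.71 [ 491.6 -107.7  150.7] 0.6184 13.03 [-5.7 -0.6 -3.8]
```

View pics/c3.png

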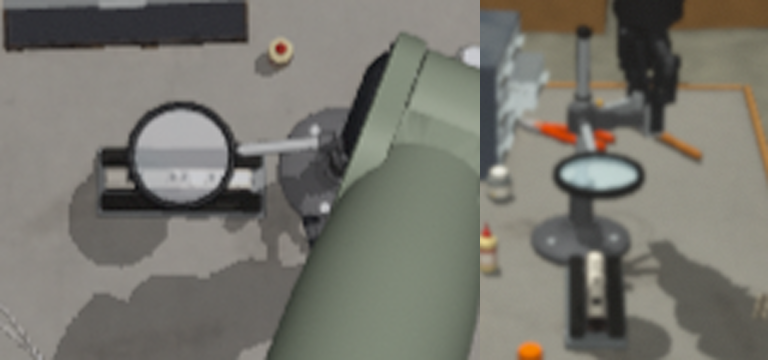

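In the top crop the lens is at (181,155), over the cradle and still turned a little too far towards the robot. In the side crop the collar is held below the ring. The lens seems to be about 10 degrees short, as planned.

```bash
cat >> h.py <<'E'
def show(k): s=bot.get_state(); print(k,round(s["t"],2),np.round(s["tcp_pos"],1),round(s["opening"],4),np.round(s["gripper_force"],2),np.round(s["contact_force"],1)); return s
def lens(z,im=None):
    "fit of the lens's dark rim in the top picture"
    im=imaging.capture("top") if im is None else im
    g=cv2.GaussianBlur(cv2.cvtColor(im,cv2.COLOR_BGR2GRAY),(0,0),.7).astype(np.float32)
    best=None; t=np.linspace(0,2*np.pi,120)
    for u in np.arange(300,330,.25):
        for v in np.arange(240,296,.25):
            for r in (17.5,18,18.5):
                m=cv2.remap(g,(u+r*np.cos(t)).astype(np.float32)[None],(v+r*np.sin(t)).astype(np.float32)[None],1).mean()
                if best is None or m<best[0]: best=(m,u,v,r)
    return best, onz("top",best[1:3],z)
E
python3 - <<'E'
from h import *
for f,z in(("top0",94),("top2",154),("top3",154)):
    b,q=lens(z,cv2.imread(f"pics/{f}.png")); d=q-[559.5,-87,0]; print(f,b,q.round(1),np.hypot(*d[:2]).round(1),np.degrees(np.arctan2(d[1],d[0])).round(2))
E
```

```text
top0 (np.float32(64.67531), np.float64(327.0), np.float64(290.0), 17.5) [457.3   9.4  94. ] 140.4 136.67
top2 (np.float32(37.99911), np.float64(327.0), np.float64(287.0), 17.5) [458.3  10.  154. ] 140.2 136.22
top3 (np.float32(50.28153), np.float64(309.75), np.float64(252.0), 17.5) [542.6  52.8 154. ] 140.8 96.87
```

Run:
```python
from h import *
a=np.radians(196.6); 
bot.grip(.617); show("g")
bot.movel([490.9,-107.2,150.8],[np.pi,0,a],max_speed=15); show("a")
b,q=lens(154); print(b,q)
bot.movel([490.9,-107.2,156.5],max_speed=15); show("b")
print(bot.movel([490.9,-107.2,163.5],max_speed=6,threshold=5)); show("c")
im=imaging.capture("side")[185:285,300:370]; cv2.imwrite("pics/side4.png",cv2.resize(im,None,fx=5.8,fy=5.8,interpolation=cv2.INTER_CUBIC))
```

```text
g 11.12 [ 491.7 -107.8  150.6] 0.6222 11.12 [-5.7 -0.6 -2.4]
a 11.39 [ 491.4 -107.2  150.9] 0.6141 11.12 [-2.6  1.  -2.9]
(np.float32(50.054832), np.float64(309.75), np.float64(251.75), 17.5) [543.26244193  52.78651171 154.        ]
b 11.97 [ 491.3 -107.2  156.8] 0.6216 11.16 [-0.   1.7 -3.4]
False
c 13.29 [ 491.2 -107.2  163.6] 0.6124 11.15 [ 3.7  2.5 -2.5]
```

View pics/side4.png

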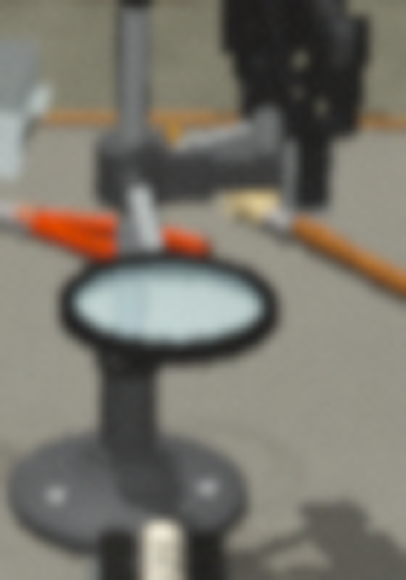

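The side crop shows the collar top at about crop row 138, close under the ring, but no contact force has appeared yet. I carry on up slowly until the force rises.

Run:
```python
from h import *
p=np.array(bot.get_state()["tcp_pos"]); p[:2]=[491.1,-107.2]
for k in range(16):
    p[2]+=.5; bot.movel(p,max_speed=8); s=show(k)
    if s["contact_force"][2]<-6.5: break
im=imaging.capture("side"); cv2.imwrite("pics/side5.png",im)
```

```text
0 13.59 [ 491.2 -107.2  164.2] 0.6165 11.16 [ 4.1  1.7 -2.5]
1 13.84 [ 491.2 -107.2  164.7] 0.6191 11.16 [ 3.8  2.1 -3.2]
2 14.09 [ 491.2 -107.2  165.2] 0.6162 11.16 [ 5.1  3.2 -2.7]
3 14.34 [ 491.2 -107.2  165.7] 0.617 11.16 [ 3.9  2.5 -4.6]
4 14.59 [ 491.2 -107.2  166.1] 0.612 11.15 [ 3.7  1.7 -3. ]
5 14.84 [ 491.2 -107.2  166.7] 0.6208 11.16 [ 4.2  2.4 -4. ]
6 15.09 [ 491.2 -107.2  167.2] 0.6168 11.16 [ 4.9  2.4 -2.8]
7 15.34 [ 491.2 -107.2  167.7] 0.6158 11.16 [ 4.2  1.9 -2.8]
8 15.59 [ 491.2 -107.2  168.2] 0.6184 11.15 [ 4.9  2.7 -2.6]
9 15.84 [ 491.2 -107.2  168.7] 0.6168 11.15 [ 4.2  2.2 -3.3]
10 16.09 [ 491.2 -107.2  169.2] 0.6212 11.15 [ 3.9  2.5 -2.8]
11 16.34 [ 491.2 -107.2  169.7] 0.6188 11.15 [ 5.3  2.2 -3.8]
12 16.59 [ 491.2 -107.2  170.2] 0.6167 11.15 [ 5.8  2.1 -3.3]
13 16.84 [ 491.2 -107.2  170.7] 0.6183 11.15 [ 4.1  2.8 -3.6]
14 17.09 [ 491.2 -107.2  171.2] 0.6192 11.15 [ 4.6  2.6 -2.9]
15 17.34 [ 491.2 -107.2  171.6] 0.615 11.15 [ 3.7  1.8 -3. ]
```

The ring gives no contact force, so its height has to come from the pictures. I measure rows along the post's centre column, where the post meets the collar and the ring at the same radius.

Run:
```python
from h import *
G=lambda f:cv2.cvtColor(cv2.imread(f"pics/{f}.png"),cv2.COLOR_BGR2GRAY).astype(int)
w=G("w1r"); print("wrist cols 324-330 rows 262..320"); print([(y,int(w[y,324:331].mean())) for y in range(262,330)])
print("cap",[(y,int(w[y,323:330].mean())) for y in range(58,100)])
for f in("side0","side3","side5"):
    g=G(f); print(f,[(y,*g[y,317:329]) .__repr__().replace("np.int64","") for y in ()])
    for y in range(178,250 if f=="side0" else 240): print(y,*g[y,314:331])
```

```text
wrist cols 324-330 rows 262..320
[(262, 155), (263, 156), (264, 155), (265, 155), (266, 155), (267, 156), (268, 156), (269, 155), (270, 155), (271, 155), (272, 155), (273, 156), (274, 157), (275, 156), (276, 155), (277, 156), (278, 154), (279, 155), (280, 154), (281, 153), (282, 149), (283, 150), (284, 149), (285, 149), (286, 149), (287, 149), (288, 150), (289, 150), (290, 143), (291, 124), (292, 107), (293, 107), (294, 127), (295, 148), (296, 150), (297, 160), (298, 167), (299, 167), (300, 162), (301, 158), (302, 152), (303, 140), (304, 126), (305, 118), (306, 115), (307, 115), (308, 115), (309, 115), (310, 115), (311, 116), (312, 116), (313, 116), (314, 117), (315, 116), (316, 114), (317, 110), (318, 104), (319, 98), (320, 95), (321, 87), (322, 80), (323, 77), (324, 87), (325, 94), (326, 95), (327, 96), (328, 95), (329, 95)]
cap [(58, 67), (59, 68), (60, 78), (61, 88), (62, 69), (63, 55), (64, 58), (65, 59), (66, 61), (67, 63), (68, 67), (69, 68), (70, 71), (71, 71), (72, 72), (73, 73), (74, 72), (75, 63), (76, 52), (77, 46), (78, 43), (79, 42), (80, 43), (81, 45), (82, 46), (83, 4
[... 12451 characters left out ...]
94 119 138 147 153 161 166 169 168 168 163 163 164 164 163 164
231 107 133 156 169 177 178 179 181 184 182 178 173 171 170 172 171 171
232 143 168 182 190 193 191 188 189 190 187 185 181 180 178 179 179 178
233 169 189 197 201 200 196 191 191 191 190 188 190 192 192 192 192 189
234 175 198 203 204 201 197 192 192 192 191 190 194 200 202 201 202 201
235 159 188 200 204 202 197 193 192 193 191 191 196 202 205 205 205 204
236 122 160 184 194 197 194 193 192 193 192 190 197 202 205 206 206 206
237 79 116 146 165 176 182 183 186 191 189 190 195 201 204 205 204 206
238 48 68 91 112 133 145 156 167 178 180 181 186 193 198 199 199 198
239 41 41 52 64 80 92 106 125 142 148 149 157 165 173 175 175 175
```

Run:
```python
from h import *
from scipy.optimize import brentq
post=np.array([559.3,-87.]); cam=np.array(imaging.camera_model("side")["position"])[:2]; u=(cam-post)/np.linalg.norm(cam-post)
row=lambda r,z:proj("side",[*(post+u*r),z])[0,1]
print("side model collar 108:",row(7,108),"188.6:",row(7,188.6),"captop",row(0,256)," obs 235.7 207.25; 167.8:",row(7,167.8))
off=235.7-row(7,108); off2=207.25-row(7,188.6)
for o in(off,off2,(off+off2)/2):
    print(o,brentq(lambda z:(row(7,z+4)+row(10,z))/2+o-210.98,150,220))
# wrist picture w1
pos,rot=np.load("wm.npy"); K=np.array([[399.857,0,312.003],[0,399.857,241.531]])
def wr(P):
    p=(np.array(P)-pos)@R.from_euler("xyz",rot).as_matrix(); return 639-(K[0,2]-K[0,0]*p[0]/p[2]),479-(K[1,2]+K[1,1]*p[1]/p[2])
for post in([559.3,-87.],[558.5,-87],[560,-86]):
    post=np.array(post); u=(pos[:2]-post)/np.linalg.norm(pos[:2]-post)
    f=lambda r,z:np.round(wr([*(post+u*r),z]),1)
    print(post,"collar r7,r16.5",f(7,108),f(16.5,108),"cap r9 bottom? 246:",f(7,246),"ring z=177:",f(10,177),f(7,181),"z=180",f(10,180),f(7,184))
    for o in (281.5-f(7,108)[1],290.8-f(16.5,108)[1]):
        print(o,brentq(lambda z:wr([*(post+u*10),z])[1]+o-203.8,150,220),brentq(lambda z:wr([*(post+u*7),z+4])[1]+o-198.3,150,220))
```

```text
side model collar 108: 235.39591460212208 188.6: 206.60279791756224 captop 180.48124542769915  obs 235.7 207.25; 167.8: 214.16336225472583
0.30408539787791256 176.0627249281426
0.647202082437758 177.00582410004566
0.4756437401578353 176.5343398747352
[559.3 -87. ] collar r7,r16.5 [328.5 281.8] [328.4 291.3] cap r9 bottom? 246: [329.1  86.6] ring z=177: [328.7 203.7] [328.7 195.5] z=180 [328.7 199.6] [328.7 191.3]
-0.30000000000001137 176.74172097944486 174.78870518067873
-0.5 176.59648640544802 174.64426857958358
[558.5 -87. ] collar r7,r16.5 [327.7 282.4] [327.7 291.9] cap r9 bottom? 246: [327.9  86.9] ring z=177: [327.8 204.2] [327.8 196. ] z=180 [327.8 200.1] [327.8 191.8]
-0.8999999999999773 176.65729423064147 174.6962946872649
-1.099999999999966 176.51212045269122 174.55191622871516
[560 -86] collar r7,r16.5 [328.3 280.7] [328.2 290.1] cap r9 bottom? 246: [328.8  85.8] ring z=177: [328.5 202.7] [328.5 194.5] z=180 [328.5 198.5] [328.5 190.2]
0.8000000000000114 176.75035098413088 174.8162790449873
0.6999999999999886 176.6776107645766 174.74394159829274
```

In the wrist picture, the ring's underside measured against both collar edges comes to 176.6–176.7 mm. The clamp has been carried 80.6 mm with no slip, which the side picture confirms. So I come back down to TCP z ≈ 159.7, then squeeze in steps. Along with each step I turn the gripper about the post so the lens stays put, and I raise it to cancel the pads' swing.

```bash
cat >> h.py <<'E'
C=np.array([559.3,-87.]); W0=52.4; LENS=96.5; Z0=159.7
fwd=lambda w:57*np.cos(np.arcsin(w/2/57-.1045))
def track(op,speed=25):
    w=85*op; k=(w-24)/(W0-24); k=max(k,0); a=np.radians(LENS+90+10.05*k); r=72-.9*k
    w=max(w,24)
    bot.movel([*(C+r*np.array([np.cos(a),np.sin(a)])),Z0+fwd(w)-fwd(W0)],[np.pi,0,a],max_speed=speed)
E
python3 - <<'E'
from h import *
track(W0/85,20); show("down")
b,q=lens(162.7); print(b,q); cv2.imwrite("pics/side6.png",imaging.capture("side"))
for i,op in enumerate((.60,.58,.56,.54,.52)):
    bot.grip(op,30 if i==0 else None); show("g"); track(op); show(op)
b,q=lens(162.7); print(b,q)
E
```

```text
down 18.14 [ 491.2 -107.2  159.3] 0.6213 11.15 [ 4.6  2.6 -3.1]
(np.float32(49.243587), np.float64(309.75), np.float64(251.0), 17.5) [543.64404815  52.64358461 162.7       ]
g 18.46 [ 491.  -107.3  159.4] 0.6035 14.13 [ 4.2  2.1 -3.8]
0.6 18.71 [ 490.8 -106.7  159.9] 0.6024 13.81 [ 3.7  2.1 -4. ]
g 18.93 [ 490.6 -106.9  159.9] 0.584 14.49 [ 1.8 -0.6 -2.8]
0.58 19.18 [ 490.3 -106.1  160.2] 0.5814 14.21 [ 1.8  0.1 -3.5]
g 19.39 [ 490.1 -106.2  160.1] 0.5656 15.02 [-0.9 -0.6 -3.1]
0.56 19.64 [ 489.9 -105.4  160.4] 0.5633 14.82 [-1.4 -2.  -3.5]
g 19.86 [ 489.6 -105.5  160.3] 0.5477 15.67 [-3.8 -2.7 -3.7]
0.54 20.11 [ 489.4 -104.7  160.6] 0.5441 15.49 [-3.5 -2.9 -2.6]
g 20.32 [ 489.2 -104.9  160.6] 0.5223 16.15 [-4.9 -3.7 -3.4]
0.52 20.57 [ 489.  -104.1  160.8] 0.5234 15.72 [-5.1 -3.8 -2.8]
(np.float32(49.50886), np.float64(309.75), np.float64(251.5), 17.5) [542.42406452  52.62244503 162.7       ]
```

Run:
```python
from h import *
bot.dwell(.15); show("settled")
im=imaging.capture("side"); cv2.imwrite("pics/side7.png",im)
G=lambda f:cv2.cvtColor(cv2.imread(f"pics/{f}.png"),cv2.COLOR_BGR2GRAY).astype(int)
for f in("side6","side7"):
    g=G(f); print(f)
    for y in range(204,223): print(y,*g[y,314:331])
```

```text
settled 20.77 [ 489.  -104.1  160.7] 0.5287 15.73 [-4.8 -3.6 -3.9]
side6
204 130 132 130 131 130 121 109 110 116 114 107 108 122 131 132 132 133
205 129 129 130 129 128 121 112 113 118 116 109 111 122 129 129 129 129
206 128 128 127 126 125 121 114 114 117 115 109 110 120 125 126 126 127
207 136 135 135 133 129 122 112 112 116 115 109 110 120 128 131 135 132
208 145 143 141 135 124 112 106 111 116 114 105 103 116 129 137 142 142
209 146 146 138 127 109 91 88 101 109 105 95 87 98 119 128 134 138
210 146 143 132 114 96 78 72 82 88 86 76 66 77 96 108 118 129
211 146 139 121 101 89 78 68 66 64 61 56 52 62 79 92 106 124
212 148 135 109 88 83 81 76 67 57 54 53 53 59 67 80 97 112
213 146 133 106 76 71 75 73 68 64 59 57 58 59 61 68 81 89
214 146 133 102 72 62 65 64 65 65 65 62 58 57 59 61 65 70
215 147 133 102 69 58 60 61 68 74 75 68 60 57 57 60 61 62
216 145 132 100 68 58 59 65 74 83 83 73 63 57 56 59 60 60
217 145 130 98 65 57 59 66 78 88 93 86 71 58 56 58 60 61
218 144 130 94 65 57 59 66 79 100 118 116 93 69 58 60 62 61
219 144 128 96 66 59 58 63 84 121 150 152 123 84 61 59 62 63
220 144 
[... 704 characters left out ...]
78 70 66 63 61 55 55 63 79 92 108 123
212 146 134 109 86 83 83 75 66 57 53 51 54 59 67 79 98 112
213 146 134 105 77 73 75 74 69 62 57 57 57 59 62 68 81 89
214 146 133 103 72 62 63 65 65 64 65 61 59 58 57 60 66 69
215 146 133 102 71 59 61 63 68 73 72 66 58 58 57 60 62 61
216 146 132 100 68 58 59 64 74 81 82 72 63 56 56 59 61 61
217 145 131 98 66 56 59 66 76 86 89 83 70 59 58 59 60 61
218 144 129 94 65 56 58 64 79 93 108 111 93 68 59 59 60 62
219 144 129 95 65 57 57 64 83 113 141 148 125 85 63 60 62 62
220 144 131 101 73 61 60 65 89 130 162 171 149 102 71 69 71 74
221 143 132 113 89 76 71 69 89 130 166 179 163 120 91 88 95 100
222 129 126 118 105 90 87 81 88 120 160 179 171 142 118 117 124 127
```

The side profiles before and after the first squeeze steps match row for row, so the height held. The collar top at about 176.3 meets the ring at about 176.7 with no bright gap. I carry on to shut, with a 0.3 mm raise.

```bash
sed -i 's/Z0=159.7/Z0=160.0/' h.py
python3 - <<'E'
from h import *
track(.52); show("up")
for op in (.49,.46,.42,.38,.34,.30,.275):
    bot.grip(op,32); show("g"); track(op); s=show(op)
    if np.linalg.norm(s["contact_force"])>35: print("stop");break
b,q=lens(162.7); print(b,q); cv2.imwrite("pics/side8.png",imaging.capture("side"))
E
```

```text
up 21.07 [ 489.  -104.1  161. ] 0.5208 15.7 [-3.9 -3.8 -2.6]
g 21.29 [ 488.6 -104.3  161. ] 0.4941 15.55 [-5.8 -4.2 -2.5]
0.49 21.54 [ 488.3 -103.2  161.3] 0.4922 15.1 [-5.  -4.  -3.5]
g 21.76 [ 488.  -103.3  161.3] 0.463 14.84 [-5.6 -4.5 -2.8]
0.46 22.01 [ 487.7 -102.1  161.6] 0.4654 14.47 [-5.9 -4.8 -3.6]
g 22.23 [ 487.3 -102.3  161.5] 0.4243 14.45 [-7.  -5.2 -3.5]
0.42 22.48 [ 486.9 -100.6  161.7] 0.4257 13.55 [-6.2 -5.2 -3.4]
g 22.69 [ 486.5 -100.6  161.7] 0.3813 12.77 [-7.1 -5.  -2.7]
0.38 22.94 [486.2 -99.  161.9] 0.3812 13.0 [-7.5 -4.9 -4. ]
g 23.16 [485.9 -98.9 161.9] 0.3453 13.14 [-7.6 -5.5 -2.8]
0.34 23.41 [485.6 -97.3 162.1] 0.3456 13.03 [-7.1 -4.2 -2.9]
g 23.62 [485.4 -97.1 162.1] 0.3021 13.06 [-7.6 -3.8 -3.1]
0.3 23.88 [485.2 -95.4 162.3] 0.2998 11.87 [-7.5 -3.4 -3.7]
g 24.09 [485.1 -95.3 162.3] 0.2764 12.51 [-8.  -2.4 -2.6]
0.275 24.34 [484.9 -94.5 162.3] 0.2784 11.73 [-8.7 -2.2 -2.9]
(np.float32(49.740013), np.float64(309.75), np.float64(252.0), 17.5) [541.20445383  52.60131192 162.7       ]
```

Run:
```python
from h import *
bot.grip(.2,45); show("squeeze"); bot.dwell(.4); show("hold")
im=imaging.capture("side"); cv2.imwrite("pics/side9.png",im); t=imaging.capture("top"); cv2.imwrite("pics/top9.png",t)
b,q=lens(162.7,t); print(b,q)
for f in("side6","side8","side9"):
    g=cv2.cvtColor(cv2.imread(f"pics/{f}.png"),cv2.COLOR_BGR2GRAY).astype(int); print(f,*[tuple(map(int,g[y,[316,317,318,322,323]])) for y in range(207,216)])
a=cv2.resize(t[200:320,250:410],(480,360),interpolation=cv2.INTER_CUBIC); b=cv2.resize(im[170:320,280:400],(288,360),interpolation=cv2.INTER_CUBIC)
cv2.imwrite("pics/c9.png",np.hstack([a,b]))
```

```text
squeeze 24.66 [484.8 -94.3 162.3] 0.2376 44.02 [-7.9 -2.1 -3.7]
hold 25.06 [484.8 -94.3 162.3] 0.2367 44.03 [-8.2 -2.2 -3.9]
(np.float32(50.137173), np.float64(309.75), np.float64(252.5), 17.5) [539.98521588  52.58018527 162.7       ]
side6 (135, 133, 129, 116, 115) (141, 135, 124, 116, 114) (138, 127, 109, 109, 105) (132, 114, 96, 88, 86) (121, 101, 89, 64, 61) (109, 88, 83, 57, 54) (106, 76, 71, 64, 59) (102, 72, 62, 65, 65) (102, 69, 58, 74, 75)
side8 (135, 134, 132, 117, 113) (141, 138, 129, 114, 114) (140, 130, 115, 107, 105) (132, 117, 98, 89, 87) (120, 101, 90, 64, 61) (110, 88, 83, 58, 54) (105, 76, 71, 65, 60) (102, 72, 61, 66, 66) (103, 69, 58, 71, 72)
side9 (135, 133, 131, 117, 114) (141, 137, 128, 115, 111) (140, 130, 114, 108, 107) (132, 116, 98, 88, 86) (122, 103, 89, 64, 60) (110, 89, 83, 60, 54) (103, 78, 71, 67, 60) (103, 72, 63, 67, 65) (102, 70, 58, 69, 71)
```

View pics/c9.png

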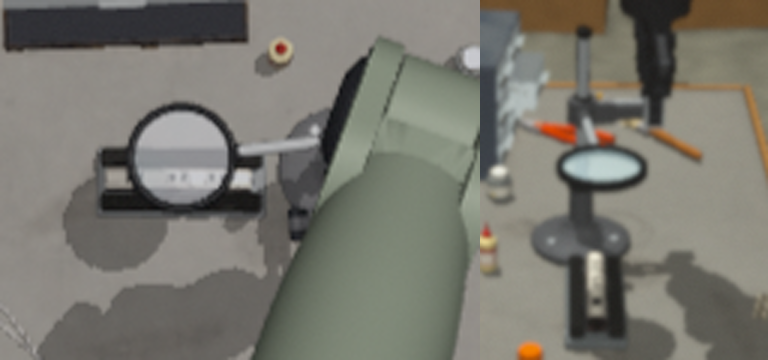

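The final crops show the lens at (182,156) over the middle of the coach and the collar at the ring, with rows unchanged through the squeeze. The lever is stalled shut at 44 N, the lens is within about 3 mm sideways of the coach's middle, and the loose things look undisturbed in these crops. I hand in now.

```bash
python3 -c "
from bench import bot
print(bot.sign_off())"
```

```text
the job is handed in; nothing more can be done
None
```

The job is handed in with the clamp still squeezed at 44 N and the lever shut. The collar top is at the ring to within about 0.5 mm; it overshot by about 12 mm with the lever open, because the ring gave no contact force, and came back down before the squeeze. The lens is about 3 mm off the coach's middle sideways and 4 mm lengthwise.

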